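# Hold a bracket against the sprung stop of a clamping fixture

## Robot

A 6-joint arm with a two-finger parallel gripper is mounted at the origin on the work surface. World frame = base frame: x ahead of the robot, y to its left, z up, the work surface at z = 0. Lengths are in m, angles in rad, forces in N, time in s.
With the tool pointing down it reaches from about 0.375 to 0.925 m from the base axis. Payload 5.7 kg.
Tool frame: the origin (TCP) lies midway between the tips of the shut fingers; the grasp point (between the pads) lies 19 mm behind it; z points along the fingers, x is the direction in which the jaws open and shut, and the axes are right-handed (so a half turn about z gives the same grasp; the last joint's range is limited). The gripper opens to 85 mm and grips with 20 to 120 N. Pads are 22 mm wide; open, the fingers measure 114 mm over their backs; the gripper's body (76 mm by 85 mm) begins 54 mm behind the grasp point. The pads swing forward as they close: fully open they stand 13 mm farther back than shut.
Start: joints at [-1.401, 0.359, 1.51, -0, 1.272, -0.115], TCP at [0.169, -0.576, 0.231] pointing down, gripper open.
Joint ranges: [-2.97, 2.97], [-1.01, 2.36], [0.21, 2.38], [-0.96, 4.11], [0.2, 2.71], [-2.98, 2.98]. Speed limits (rad/s): [2.39, 2.39, 3.14, 3.14, 3.14, 3.14].

## Interface

Orientations are given as a unit quaternion [w, x, y, z].
In Python, from plant import r gives the robot as it stands.
- The arm moves only by the tool send_rows, never from a script. Its argument "series" is text: rows parted by semicolons, each of 7 numbers parted by spaces: the shift along the tool's x, y, z in cm, then the turn, a rotation vector about the tool's x, y, z in degrees, then the opening, from -1 (shut) to 1 (fully open). In form: x y z ax ay az gripper; .... A call has 1 to 12 rows; each row is the pose to reach, as a shift and turn from the pose measured when the call began, along the tool's axes at that moment; what a row does not reach only later rows make up. A row lasts 1/12 s, in which the tool goes at most 41.7 mm and 7.16 degrees, less where a joint would pass 70% of its speed; a pose out of reach is approached as far as the arm can. A call with a gripper value outside its range is refused whole. The fingers move at their own pace and stop on an object; the grip force is fixed at half the most. Time passes only in rows, so rows that repeat a pose let the fingers close. It gives the time, the measured TCP pose, the force and the opening at its end, in the units of the state.
- r.observe(): the state, without advancing time (a new reading comes with each control period).
- r.camera(name): name is "scene" or "side" or "wrist"; returns the picture (400x640x3 uint8, blue, green, red); there is no depth.
- r.camera_params(name): a dict with "camera_matrix" (3x3 intrinsics, pixels), "pose" (4x4, takes a point from camera to world coordinates); the wrist camera has in their place "tool_from_camera" (4x4, takes a point from camera to tool coordinates, whose origin is the TCP and whose axes are the tool frame's). Camera axes: x right, y down, z forward; pixel columns grow to the right and rows downward; lengths in m; the calibration is good to about 2 mm. A picture is of the moment at which its call begins: read the wrist's pose just before it. camera_params takes no time and is no camera call.
- r.job_done(): hands the job in, once; it reports no verdict.
The state is a dict: "time_s": time; "joint_pos": joint angles; "dq": joint speeds; "tau": joint torques, N m; "position": TCP position; "tcp_rot": TCP orientation; "force": force on the tool from outside, world axes, zero at the start; "moment": the same for the moment, N m; "grip_width": opening from 0.0 (shut) to 1.0 (fully open).
Only numpy, scipy, OpenCV 4.12 (cv2) and the standard library are available. Lean on these libraries where they do the work, as an engineer would, in place of code of your own. Each camera call takes 0.05 s, during which the arm holds its last target. There are 200 camera calls.

## Task

Take the aluminium bracket, set it flat on the granite plate before the green clamping fixture and slide it nose first between the guide rails and under the bridge, up against the brass stop. Push the stop back until the black pointer behind the fence stands in the green stripe, never as far as the red, and keep the bracket flat and steadily pressed there so that a colleague can tighten the clamp screw: finish while still holding it, do not let go. Leave the V-block, the ring gauge and the step gauge where they are.

Things in the scene. Friction and masses are not known exactly. Their poses are not given: they have to be found in the camera images.
- bracket: Loose aluminium bracket, about 0.4 kg: a bar 140 mm long (x), 40 wide (y), 18 thick (z), with an upright lug for gripping near its rear (-x) end, up to 63 mm above the underside. Origin: centre of the bar's underside; +x points to the nose, z up. It starts lying flat on the granite plate, right or left of the fixture.
- bracket_nose (a point): Centre of the bracket's front end face, 70 mm ahead of the bracket's origin, 9 mm above its underside. This face meets the brass stop.
- bracket_lug (a point): Middle of the bracket's lug, 52 mm behind the bracket's origin and 45 mm above its underside: the place to grip. The lug is 30 mm long (x), 24 mm wide (y) and rises from the bar's top at 18 mm to 63 mm, so fingertips stay above 18 mm.
- fixture: Green clamping fixture, fixed on the plate (place and heading differ each time). Origin: on the plate, under the middle of the fence's front face; +x is the direction in which the bracket is slid in and pressed, z up. Fence 100 mm wide (y), 55 high, 20 thick. A shelf behind it carries a scale with a green and a red stripe under the stop's black pointer.
- channel_mouth (a point): On the plate in the middle of the channel's mouth, fixture x = -132 mm, y = 0. Two steel guide rails 20 mm high leave a straight 46 mm channel from fixture x = -105 to -35 mm, centred on y = 0, the bare granite as its floor; from -132 to -105 mm their ends flare outwards as a lead-in.
- bridge (a point): Middle of the bridge's underside, 28 mm above the plate at fixture x = -60 mm. The green bridge crosses the channel from x = -75 to -45 mm, 102 mm wide, its top 48 mm high; a black clamp knob, 30 mm across, stands on its middle up to 82 mm.
- stop (a joint): Travel of the brass spring stop into the fence along the fixture's +x, in m: 0 at rest (sprung out), at most 0.030. Its pushing-back force is about 3 N at 0 plus 0.6 N per mm. The black pointer moves with it: it stands in the green stripe from 0.007 to 0.018 (about 7 to 14 N) and reaches the red at 0.024.
- stop_face (a point): Centre of the brass stop's front face (36 mm wide, 22 high), 14 mm above the plate; at rest it is 30 mm before the fence, at fixture x = -30 mm. It moves with the stop.
- vblock: Bystander: dark steel V-block, 60 x 50 x 42 mm, loose; origin at the centre of its underside. It lies on the other side of the fixture from the bracket.
- ring_gauge: Bystander: steel ring, 64 mm across, 20 mm high, loose; origin at the centre of its underside.
- step_gauge: Bystander: brass stepped round gauge, 50 mm across, 60 mm high, loose; origin at the centre of its underside.
Things that resemble listed ones, but are neither listed nor needed, are in the scene too. Of the things that look like the bracket, take the one that is farthest to the robot's left at the start.

How it is judged:
By the outcome, as a careful person would: the job done as asked, in the order asked, and still so for the second after the job is handed in, while the arm keeps its last pose, push and grip.
It also fails if it takes over 45 s, if anything falls off the work surface, if the arm or the gripper's body presses on something with over 40 N, if the wrist force passes 120 N, or if a joint passes its speed limit or range.

## Working session

There is one attempt and no reset: what is moved stays moved. The work goes in short steps, Python scripts to look and compute and a tool call to move; the robot and the scene stay as the last step left them, time stands still between calls to the robot, and variables do not carry over. Pictures are saved under pics/ and viewed, about 8 in all and at most 12, crops included, and the job is handed in when it is done.

Besides the shell and the picture viewer there is one more tool, called after "Request:" in YAML: its name, and indented under it one key for each argument. send_rows: Moves the arm, as the interface text tells. Its arguments: {"type":"object","properties":{"series":{"type":"string"}},"required":["series"]}

```bash
mkdir -p pics; ls
python3 - <<'E'
from plant import r
import cv2,json
s=r.observe();print(s)
for n in("scene","side"):
    cv2.imwrite(f"pics/{n}0.png",r.camera(n));p=r.camera_params(n);print(n,p)
print(r.camera_params("wrist"))
E
```

```text
pics
{'time_s': 0.0, 'joint_pos': array([-1.40108832e+00,  3.59517765e-01,  1.51145951e+00,  1.09670567e-05,
        1.27249753e+00, -1.15092343e-01]), 'dq': array([ 0.00028027, -0.00106512, -0.00060975,  0.00070743,  0.00027998,
       -0.00108402]), 'tau': array([ 3.82997014e-04, -5.27629638e+01, -2.78618270e+01, -3.49691391e-04,
        1.29631354e-02,  3.54649490e-05]), 'position': array([ 0.16846228, -0.57514147,  0.23043569]), 'tcp_rot': array([-6.50829380e-04,  8.00300447e-01, -5.99598457e-01, -6.79760926e-04]), 'force': array([0.90096445, 0.36016795, 0.19504137]), 'moment': array([-0.01469469,  0.01322767,  0.01189641]), 'grip_width': 0.9982146023691026}
scene {'camera_matrix': array([[380.63454689,   0.        , 316.81294905],
       [  0.        , 380.63454689, 197.5533179 ],
       [  0.        ,   0.        ,   1.        ]]), 'pose': array([[ 0.36387177,  0.6023639 , -0.71046117,  1.40861655],
       [ 0.93135864, -0.2246641 ,  0.28652597, -0.39720544],
       [ 0.01297778, -0.76595286, -0.64276574,  0.87670707],
       [ 0.        ,  0.        ,  0.        ,  1.        ]
[... 270 characters left out ...]
,  0.73070009, -0.59832817,  0.66415303],
       [ 0.00537893, -0.63208487, -0.7748805 ,  0.9485334 ],
       [ 0.        ,  0.        ,  0.        ,  1.        ]])}
{'camera_matrix': array([[298.60038164,   0.        , 319.20634079],
       [  0.        , 298.60038164, 204.37568861],
       [  0.        ,   0.        ,   1.        ]]), 'tool_from_camera': array([[ 9.99999429e-01, -9.23699855e-04, -5.37154943e-04,
         9.24913689e-04],
       [ 1.04433788e-03,  9.51251431e-01,  3.08414696e-01,
        -7.95099302e-02],
       [ 2.26086798e-04, -3.08415081e-01,  9.51251852e-01,
        -1.43377837e-01],
       [ 0.00000000e+00,  0.00000000e+00,  0.00000000e+00,
         1.00000000e+00]])}
```

View pics/scene0.png

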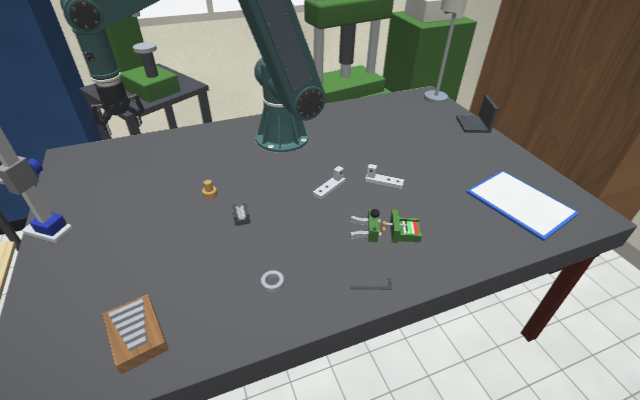

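View pics/side0.png

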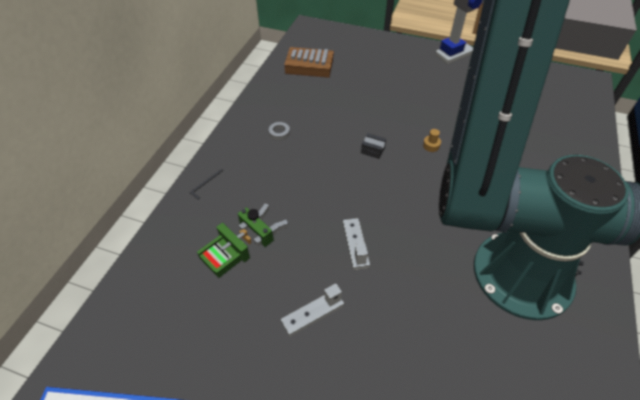

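The scene view shows two bracket-like parts. The one farthest to the robot's left is at about (385,178), with its lug at (371,169) and its nose at (404,182). The fixture is at about (395,226). The mouth of its channel is at (355,227), so it points right in the picture (+y). I'll enlarge both views.

```bash
cat > h.py <<'E'
import numpy as np, cv2
from plant import r
from scipy.spatial.transform import Rotation as R
def Rt(s): q=s["tcp_rot"]; return R.from_quat([q[1],q[2],q[3],q[0]]).as_matrix()
def cam(n,s=None):
    p=r.camera_params(n)
    if n=="wrist":
        s=s or r.observe(); T=np.eye(4);T[:3,:3]=Rt(s);T[:3,3]=s["position"]; return p["camera_matrix"],T@p["tool_from_camera"]
    return p["camera_matrix"],p["pose"]
def onz(c,uv,z=0):
    K,P=c; d=P[:3,:3]@np.linalg.solve(K,[uv[0],uv[1],1]); return P[:3,3]+d*(z-P[2,3])/d[2]
def proj(c,p):
    K,P=c; q=K@(P[:3,:3].T@(np.asarray(p)-P[:3,3])); return q[:2]/q[2]
E
python3 - <<'E'
from h import *
a=cv2.imread("pics/scene0.png")[140:260,300:460];b=cv2.imread("pics/side0.png")[190:340,180:380]
cv2.imwrite("pics/c1.png",cv2.resize(a,None,fx=5,fy=5,interpolation=cv2.INTER_CUBIC))
cv2.imwrite("pics/c2.png",cv2.resize(b,None,fx=4,fy=4,interpolation=cv2.INTER_CUBIC))
sc=cam("scene");sd=cam("side")
print("lug",onz(sc,(371,168),.063),onz(sd,(333,292),.063))
print("nose",onz(sc,(404,181),.018),onz(sd,(286,324),.018))
print("fence",onz(sc,(396,215),.055),onz(sd,(232,238),.055))
print("mouth",onz(sc,(354,229),.02),onz(sd,(277,217),.02))
E
```

```text
lug [0.42140375 0.21373464 0.063     ] [0.40541514 0.23055339 0.063     ]
nose [0.483608   0.32437062 0.018     ] [0.48430128 0.31513863 0.018     ]
fence [0.66969466 0.1747839  0.055     ] [0.68021446 0.17216591 0.055     ]
mouth [0.64870719 0.03913118 0.02      ] [0.6155694  0.05565685 0.02      ]
```

View pics/c1.png

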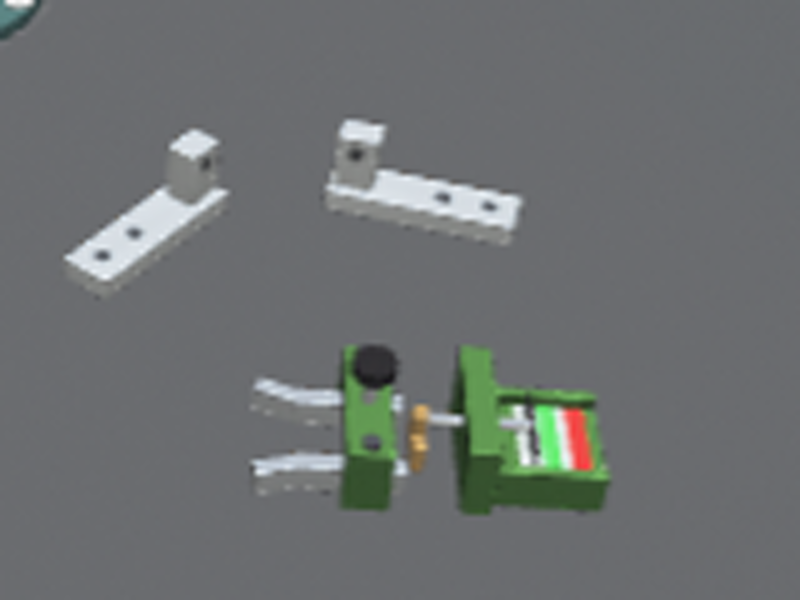

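Request:
send_rows:
  series: "-60 -57 -4 0 0 -44 1;-60 -57 -4 0 0 -44 1;-60 -57 -4 0 0 -44 1;-60 -57 -4 0 0 -44 1;-60 -57 -4 0 0 -44 1;-60 -57 -4 0 0 -44 1;-60 -57 -4 0 0 -44 1;-60 -57 -4 0 0 -44 1;-60 -57 -4 0 0 -44 1;-60 -57 -4 0 0 -44 1;-60 -57 -4 0 0 -44 1;-60 -57 -4 0 0 -44 1"

```text
time_s: 1.1
position: [0.3969, -0.1295, 0.2557]
tcp_rot: [-0.001, 0.967, -0.256, -0.0]
force: [1.1, -0.3, -0.0]
grip_width: 0.997
```

Request:
send_rows:
  series: "-1 -33 -1.5 0 0 0 1;-1 -33 -1.5 0 0 0 1;-1 -33 -1.5 0 0 0 1;-1 -33 -1.5 0 0 0 1;-1 -33 -1.5 0 0 0 1;-1 -33 -1.5 0 0 0 1;-1 -33 -1.5 0 0 0 1;-1 -33 -1.5 0 0 0 1;-1 -33 -1.5 0 0 0 1;-1 -33 -1.5 0 0 0 1;-1 -33 -1.5 0 0 0 1"

```text
time_s: 2.02
position: [0.551, 0.1619, 0.2704]
tcp_rot: [-0.0, 0.967, -0.256, -0.001]
force: [0.0, -0.1, -0.1]
grip_width: 1.003
```

Run:
```python
from h import *
import pickle
s=r.observe();im=r.camera("wrist");cv2.imwrite("pics/w1.png",im);pickle.dump(cam("wrist",s),open("w1.pkl","wb"))
print(s["position"],s["time_s"],s["joint_pos"])
cv2.imwrite("pics/w1b.png",cv2.resize(im,(800,500),interpolation=cv2.INTER_CUBIC))
```

```text
[0.55101161 0.16187161 0.27039823] 2.0167 [1.64712894e-01 2.89891865e-01 1.51319528e+00 1.19021046e-03
 1.34041372e+00 6.81861376e-01]
```

View pics/w1b.png

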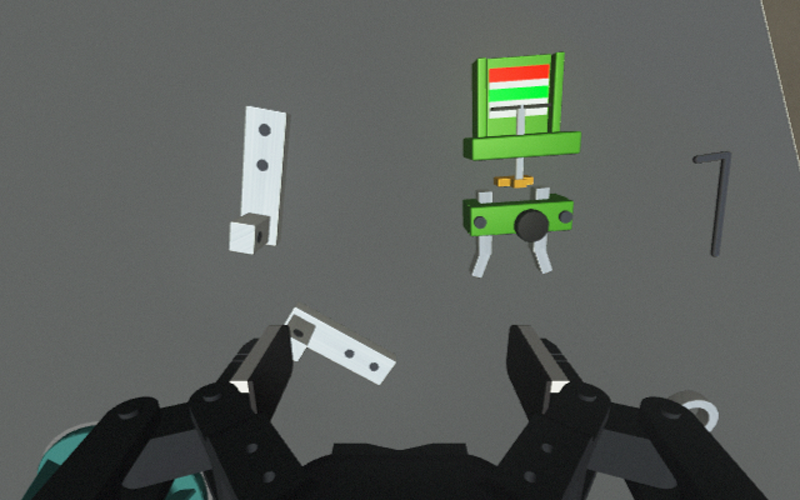

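The wrist view shows the left bracket from (230,252) to (287,106), its nose pointing up the picture. The fixture runs from (472,277) to (565,52), and the stop pointer is just below the green stripe. I'll enlarge this for exact corners.

Run:
```python
from h import *
im=cv2.imread("pics/w1.png")
a=im[75:210,175:240];b=im[35:230,365:475]
f=lambda x,k:cv2.resize(x,None,fx=k,fy=k,interpolation=cv2.INTER_CUBIC)
o=np.zeros((600,700,3),np.uint8)
A=f(a,4);B=f(b,3);o[:A.shape[0],:A.shape[1]]=A;o[:B.shape[0],300:300+B.shape[1]]=B
cv2.imwrite("pics/c3.png",o)
```

```text
(no output)
```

View pics/c3.png

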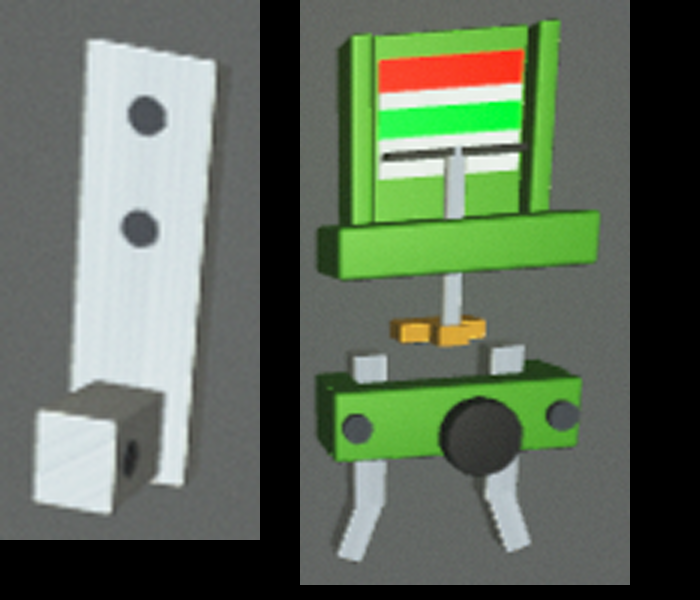

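```bash
cat > fit.py <<'E'
from h import *
import pickle
from scipy.optimize import least_squares
def fit(c,P,U,x0):
    def res(x):
        Z=R.from_euler("z",x[2]).as_matrix()
        return np.ravel([proj(c,Z@p+[x[0],x[1],0])-u for p,u in zip(np.array(P)/1e3,U)])
    s=least_squares(res,x0,loss="soft_l1");print(s.x,np.degrees(s.x[2]),"res",np.round(s.fun,1).tolist());return s.x
if __name__=="__main__":
    c=pickle.load(open("w1.pkl","rb"))
    U=[(175+x/4,75+y/4) for x,y in [(88,38),(216,60),(185,487),(37,408),(118,420),(112,515),(33,500)]]
    b=fit(c,[(70,20,18),(70,-20,18),(-70,-20,18),(-37,12,63),(-37,-12,63),(-67,-12,63),(-67,12,63)],U,[.44,.27,.95])
    U=[(365+(x-300)/3,35+y/3) for x,y in [(341,229),(598,211),(598,263),(341,279),(335,385),(581,375),(579,445),(336,461)]]
    f=fit(c,[(20,50,55),(20,-50,55),(0,-50,55),(0,50,55),(-45,51,48),(-45,-51,48),(-75,-51,48),(-75,51,48)],U,[.67,.17,1.2])
    pickle.dump((b,f),open("bf.pkl","wb"))
    sc=cam("scene");sd=cam("side")
    for x,p in ((b,(.07,0,.018)),(b,(-.052,0,.063)),(f,(0,0,.055)),(f,(-.132,0,0))):
        w=R.from_euler("z",x[2]).as_matrix()@p+[x[0],x[1],0]; print(w.round(4),proj(sc,w).round(1),proj(sd,w).round(1))
E
python3 fit.py
```

```text
[0.4433551  0.26235329 0.87751884] 50.27812597640002 res [-0.2, -0.4, 0.2, 0.1, -0.4, -0.1, 0.1, -0.1, -0.1, 0.3, 0.1, -0.1, 0.2, 0.4]
[0.6835423  0.15421746 1.11625831] 63.95688979480961 res [-0.6, -1.1, 1.8, -0.9, 0.3, -0.1, -0.5, 0.2, -0.3, 2.0, 1.0, 0.1, -0.2, 0.5, -0.5, 0.2]
[0.4881 0.3162 0.018 ] [402.7 182.2] [284.2 323.9]
[0.4101 0.2224 0.063 ] [371.7 165.9] [332.1 288.1]
[0.6835 0.1542 0.055 ] [392.6 219.3] [234.1 231.8]
[0.6256 0.0356 0.    ] [349.5 229. ] [277.  214.7]
```

Request:
send_rows:
  series: "-4 0.5 4 0 0 3 1;-8 1 8 0 0 6 1;-12 1.4 12 0 0 8 1;-15.2 1.7 15 0 0 10.1 1;-15.2 1.7 15 0 0 10.1 1;-15.2 1.7 15 0 0 10.1 1;-15.2 1.7 15 0 0 10.1 1;-15.2 1.7 15 0 0 10.1 1;-15.2 1.7 15 0 0 10.1 1"

```text
time_s: 2.82
position: [0.4126, 0.2217, 0.1222]
tcp_rot: [-0.001, 0.94, -0.341, 0.0]
force: [-0.9, -0.7, -0.1]
grip_width: 0.996
```

```bash
cat > go.py <<'E'
# go.py x y z toolx_yaw_deg : shift in tool axes (cm) and rotvec (deg) to a tool-down pose
import sys
from h import *
def go(x,y,z,yaw):
    s=r.observe();M=Rt(s);a=np.radians(yaw)
    T=np.array([[np.cos(a),np.sin(a),0],[np.sin(a),-np.cos(a),0],[0,0,-1]])
    print("t",s["time_s"],"pos",s["position"].round(4),"F",s["force"].round(1),"w",round(s["grip_width"],3),"shift",(M.T@(np.array([x,y,z])-s["position"])*100).round(2),"turn",np.degrees(R.from_matrix(M.T@T).as_rotvec()).round(2))
if __name__=="__main__": go(*map(float,sys.argv[1:]))
E
python3 go.py .4101 .2224 .025 -39.72
python3 - <<'E'
from h import *
cv2.imwrite("pics/w2.png",r.camera("wrist"))
E
```

```text
t 2.8167 pos [0.4126 0.2217 0.1222] F [-0.9 -0.7 -0.1] w 0.996 shift [-0.24  0.13  9.72] turn [-0.14 -0.01 -0.16]
```

View pics/w2.png

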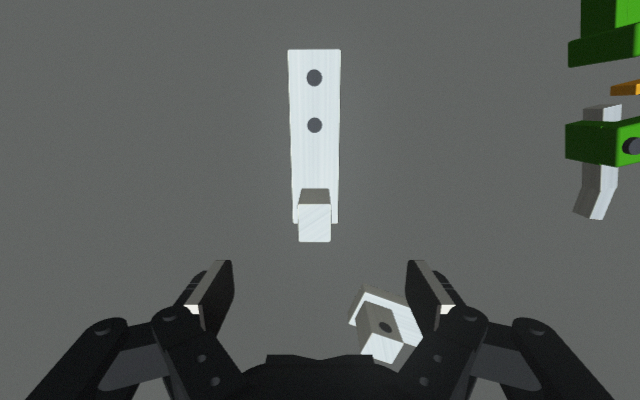

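The lug is centred at (314,223) between the open fingers, about 2.4 mm to the left, which matches the computed shift. The second bracket's lug at (395,340) is near the right finger, so I'll check the clearance first.

Run:
```python
from h import *
c=cam("wrist")
for uv,z in [((360,360),.063),((397,366),.063),((405,345),.063),((371,330),.063),((368,285),.018),((410,305),.018)]:
    p=onz(c,uv,z); s=r.observe(); print(uv,p.round(3),"tool",(Rt(s).T@(p-[.4101,.2224,.025])).round(3))
```

```text
(360, 360) [0.359 0.102 0.063] tool [ 0.038  0.125 -0.038]
(397, 366) [0.379 0.076 0.063] tool [ 0.07   0.132 -0.038]
(405, 345) [0.398 0.09  0.063] tool [ 0.075  0.109 -0.038]
(371, 330) [0.385 0.121 0.063] tool [ 0.046  0.094 -0.038]
(368, 285) [0.397 0.129 0.018] tool [0.05  0.081 0.007]
(410, 305) [0.415 0.084 0.018] tool [0.092 0.103 0.007]
```

Request:
send_rows:
  series: "-0.24 0.13 3 -0.14 0 -0.16 1;-0.24 0.13 6 -0.14 0 -0.16 1;-0.24 0.13 8.5 -0.14 0 -0.16 1;-0.24 0.13 9.6 -0.14 0 -0.16 1;-0.24 0.13 9.7 -0.14 0 -0.16 1;-0.24 0.13 9.7 -0.14 0 -0.16 0;-0.24 0.13 9.7 -0.14 0 -0.16 -1;-0.24 0.13 9.7 -0.14 0 -0.16 -1;-0.24 0.13 9.7 -0.14 0 -0.16 -1;-0.24 0.13 9.7 -0.14 0 -0.16 -1;-0.24 0.13 9.7 -0.14 0 -0.16 -1;-0.24 0.13 9.7 -0.14 0 -0.16 -1"

```text
time_s: 3.87
position: [0.4108, 0.2229, 0.0263]
tcp_rot: [-0.001, 0.941, -0.34, 0.001]
force: [-1.6, 0.9, 8.8]
grip_width: 0.273
```

```bash
python3 go.py .4101 .2224 .025 -39.72
```

```text
t 3.8667 pos [0.4108 0.2229 0.0263] F [-1.6  0.9  8.8] w 0.273 shift [-0.03  0.08  0.13] turn [-0.1  -0.05  0.  ]
```

```bash
python3 go.py .541 .112 .20 -26.04
```

```text
t 3.8667 pos [0.4108 0.2229 0.0263] F [-1.6  0.9  8.8] w 0.273 shift [ 17.11   0.18 -17.35] turn [ -0.09  -0.07 -13.68]
```

Request:
send_rows:
  series: "0 0 -2 0 0 0 -1;0 0 -4 0 0 0 -1;0 0 -7 0 0 0 -1;0 0 -10 0 0 0 -1;2 0 -13 0 0 -3 -1;5 0 -16 -0.1 0 -6 -1;9 0.2 -17.3 -0.1 0 -10 -1;13 0.2 -17.3 -0.1 0 -13.7 -1;16 0.2 -17.3 -0.1 0 -13.7 -1;17.1 0.2 -17.3 -0.1 0 -13.7 -1;17.1 0.2 -17.3 -0.1 0 -13.7 -1;17.1 0.2 -17.3 -0.1 0 -13.7 -1"

```text
time_s: 4.87
position: [0.5396, 0.1117, 0.1987]
tcp_rot: [0.0, 0.974, -0.226, -0.001]
force: [-0.3, -0.4, -4.5]
grip_width: 0.272
```

Run:
```python
from h import *
import pickle
s=r.observe();im=r.camera("wrist");cv2.imwrite("pics/w3.png",im);pickle.dump((cam("wrist",s),s),open("w3.pkl","wb"))
print(s["position"],s["dq"].round(3),s["force"],s["grip_width"],s["time_s"])
cv2.imwrite("pics/w3b.png",cv2.resize(im[:300,250:570],(800,750),interpolation=cv2.INTER_CUBIC)[:600])
```

```text
[0.53960632 0.11173159 0.19872735] [ 0.028 -0.012  0.027  0.005  0.005  0.001] [-0.3217873  -0.35482731 -4.48945321] 0.2721634689097683 4.8667
```

View pics/w3b.png

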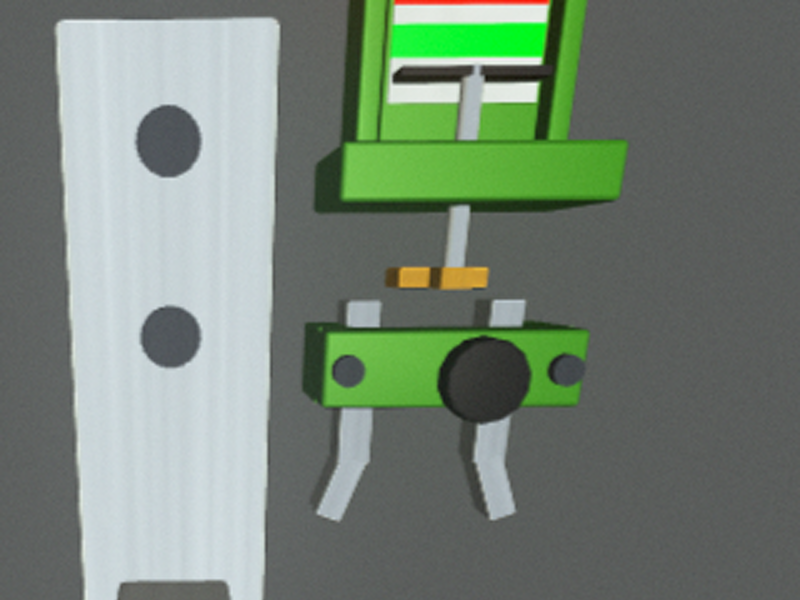

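The stop, fence, bridge and rails are all clear to the right of the held bracket, which is straight in the image. Fence top corners are (345,142) and (628,142), bridge front corners (322,406) and (579,404), and the rail bends (369,461) and (474,461). Next I'll fit the fixture and the bracket's pose in the hand.

```bash
cat > f3.py <<'E'
from fit import *
c,s=pickle.load(open("w3.pkl","rb"));g=lambda x,y:(250+x/2.5,y/2.5)
P=[(20,50,55),(20,-50,55),(0,-50,55),(0,50,55),(-45,51,48),(-45,-51,48),(-75,-51,48),(-75,51,48),(-35,23,20),(-35,-23,20),(-105,23,20),(-105,-23,20)]
U=[g(*q) for q in [(345,142),(628,142),(620,201),(341,200),(328,331),(589,329),(579,404),(322,406),(381,301),(492,300),(369,461),(474,461)]]
f=fit(c,P,U,[.68,.15,1.12])
z=s["position"][2]-.0263+.018
a=[onz(c,g(*q),z) for q in [(57,20),(84,600),(279,18),(263,600)]]
for i in (0,2): d=a[i]-a[i+1];print("edge yaw",np.degrees(np.arctan2(d[1],d[0])))
M=Rt(s);print("toolx yaw",np.degrees(np.arctan2(M[1,0],M[0,0])),"tilt",M[:,2].round(4))
n=(a[0]+a[2])/2;print("width",np.linalg.norm(a[0]-a[2]),"nose in tool",M.T@(n-s["position"]))
ct,st=np.cos(f[2]),np.sin(f[2]);F=lambda x,y=0:(f[0]+ct*x-st*y,f[1]+st*x+ct*y)
for x in (-.29,-.19,-.132): print("nose",x,"lug",np.round(F(x-.122),4))
pickle.dump(f,open("f.pkl","wb"))
E
python3 f3.py
```

```text
[0.68305281 0.15429661 1.11901232] 64.11468319783222 res [-0.6, -0.8, 1.4, -1.4, 0.4, -0.1, -0.5, 0.8, -0.9, -0.3, 1.2, -0.0, 0.1, 1.1, -0.3, 0.7, 0.3, -0.5, 0.2, -0.3, -0.1, 1.0, -0.6, 0.8]
edge yaw 64.17131522436968
edge yaw 64.5409532482217
toolx yaw -26.09463924266669 tilt [-1.7e-03 -5.0e-04 -1.0e+00]
width 0.03904069157225059 nose in tool [ 1.17123721e-04 -1.20491904e-01  8.15929559e-03]
nose -0.29 lug [ 0.5032 -0.2164]
nose -0.19 lug [ 0.5468 -0.1264]
nose -0.132 lug [ 0.5722 -0.0742]
```

```bash
python3 - <<'E'
from h import *
import pickle
c=pickle.load(open("w1.pkl","rb"));f=pickle.load(open("f.pkl","rb"));Z=R.from_euler("z",f[2]).as_matrix()
for n,p in (("other nose",onz(c,(396*.8,362*.8),.018)),("other nose",onz(c,(380*.8,385*.8),.018)),("vb",onz(cam("scene"),(240,212),.042)),("ring",onz(cam("scene"),(272,281),.02))):
    print(n,p.round(3),"in fixture",(Z.T@(p-[f[0],f[1],0])).round(3))
E
python3 go.py .560 -.0994 .12 -26.1;python3 go.py .560 -.0994 .027 -26.1
```

```text
other nose [0.455 0.001 0.018] in fixture [-0.237  0.138  0.018]
other nose [ 0.421 -0.018  0.018] in fixture [-0.269  0.16   0.018]
vb [ 0.467 -0.286  0.042] in fixture [-0.49   0.002  0.042]
ring [ 0.753 -0.263  0.02 ] in fixture [-0.344 -0.245  0.02 ]
t 4.9167 pos [0.5389 0.1123 0.1987] F [-0.3  0.2 -3.8] w 0.271 shift [11.21 18.08  7.87] turn [0.08 0.11 0.07]
t 4.9167 pos [0.5389 0.1123 0.1987] F [-0.3  0.2 -3.8] w 0.271 shift [11.22 18.07 17.17] turn [0.08 0.11 0.07]
```

Request:
send_rows:
  series: "2.2 3.4 0 0 0 0 -1;4.4 7 0 0 0 0 -1;6.6 10.6 1 0 0 0 -1;8.8 14.2 3 0.1 0.1 0.1 -1;10.4 17 6 0.1 0.1 0.1 -1;11.2 18.1 9 0.1 0.1 0.1 -1;11.2 18.1 12 0.1 0.1 0.1 -1;11.2 18.1 14.5 0.1 0.1 0.1 -1;11.2 18.1 15 0.1 0.1 0.1 -1;11.2 18.1 15 0.1 0.1 0.1 -1;11.2 18.1 15 0.1 0.1 0.1 -1"

```text
time_s: 5.83
position: [0.5597, -0.0985, 0.0494]
tcp_rot: [-0.0, 0.974, -0.225, -0.0]
force: [0.6, -0.5, -4.1]
grip_width: 0.273
```

```bash
python3 go.py .560 -.0994 .0263 -26.1
```

```text
t 5.8333 pos [ 0.5597 -0.0985  0.0494] F [ 0.6 -0.5 -4.1] w 0.273 shift [0.07 0.07 2.31] turn [-0.03  0.01  0.04]
```

Request:
send_rows:
  series: "0.07 0.07 0.8 0 0 0 -1;0.07 0.07 1.5 0 0 0 -1;0.07 0.07 2 0 0 0 -1;0.07 0.07 2.3 0 0 0 -1;0.07 0.07 2.4 0 0 0 -1;0.07 0.07 2.4 0 0 0 -1;0.07 0.07 2.4 0 0 0 -1"

```text
time_s: 6.42
position: [0.5601, -0.0992, 0.0264]
tcp_rot: [-0.0, 0.974, -0.225, 0.0]
force: [-3.3, 1.0, 5.0]
grip_width: 0.275
```

```bash
python3 go.py .560 -.0994 .0263 -26.1;python3 - <<'E'
from h import *
import pickle
f=pickle.load(open("f.pkl","rb"));Z=R.from_euler("z",f[2]).as_matrix();s=r.observe()
print("TCP in fixture",Z.T@(s["position"]-[f[0],f[1],0]), "force fix",Z.T@s["force"],s["moment"])
im=r.camera("scene");cv2.imwrite("pics/s4.png",cv2.resize(im[150:260,290:450],(800,550),interpolation=cv2.INTER_CUBIC))
E
```

```text
t 6.4167 pos [ 0.5601 -0.0992  0.0264] F [-3.3  1.   5. ] w 0.275 shift [0.   0.02 0.01] turn [-0.05 -0.    0.04]
TCP in fixture [-2.81753415e-01 -3.47889824e-05  2.63745866e-02] force fix [-0.54478969  3.36508905  5.02280201] [0.22905354 0.37156904 0.07700778]
```

View pics/s4.png

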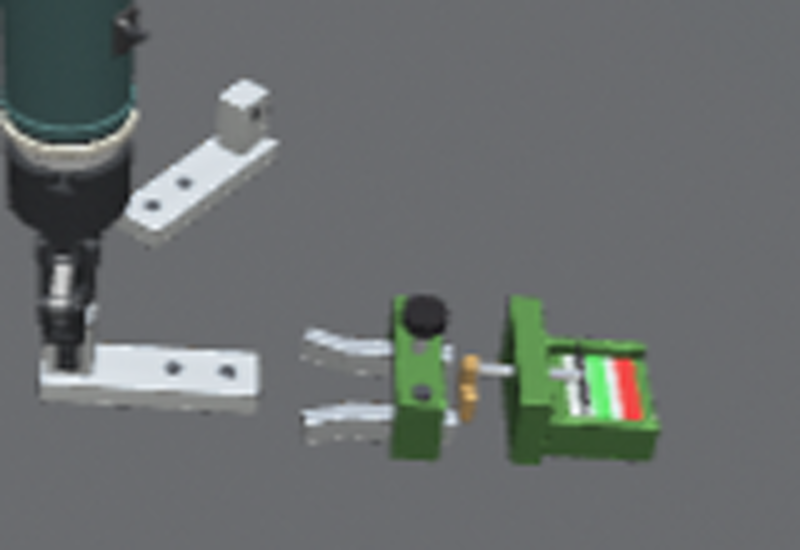

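The bracket is flat on the plate at (40-260, 345-410) and in line with the channel mouth at (305, 335-430). The pointer is still on white. Sliding in now.

Request:
send_rows:
  series: "0 -1 0 0 0 0 -1;0 -2 0 0 0 0 -1;0 -3 0 0 0 0 -1;0 -4 0 0 0 0 -1;0 -5 0 0 0 0 -1;0 -6 0 0 0 0 -1;0 -7 0 0 0 0 -1;0 -7 0 0 0 0 -1"

```text
time_s: 7.13
position: [0.592, -0.0342, 0.0264]
tcp_rot: [-0.001, 0.974, -0.225, 0.001]
force: [-0.1, 0.5, -3.2]
grip_width: 0.274
```

```bash
cat > st.py <<'E'
from h import *
import pickle
f=pickle.load(open("f.pkl","rb"));Z=R.from_euler("z",f[2]).as_matrix();s=r.observe();M=Rt(s)
print("t",s["time_s"],"TCP in fixture",(Z.T@(s["position"]-[f[0],f[1],0])).round(4),"force fix",(Z.T@s["force"]).round(1),"mom",(Z.T@s["moment"]).round(2),"w",round(s["grip_width"],3),"yaw",np.degrees(np.arctan2(M[1,0],M[0,0])).round(2),"tilt",M[:,2].round(4))
E
python3 st.py
```

```text
t 7.1333 TCP in fixture [-0.2094 -0.0004  0.0264] force fix [ 0.4  0.3 -3.2] mom [-0.05 -0.04  0.01] w 0.274 yaw -25.98 tilt [ 0.0015  0.0013 -1.    ]
```

Request:
send_rows:
  series: "0 -0.6 0.1 0 0 0 -1;0 -1.4 0.1 0 0 0 -1;0 -2.2 0.1 0 0 0 -1;0 -3 0.1 0 0 0 -1;0 -3.8 0.1 0 0 0 -1;0 -4.5 0.1 0 0 0 -1;0 -5 0.1 0 0 0 -1;0 -5 0.1 0 0 0 -1"

```text
time_s: 7.8
position: [0.6148, 0.0109, 0.0264]
tcp_rot: [-0.001, 0.974, -0.224, 0.001]
force: [0.0, 0.2, 5.6]
grip_width: 0.275
```

```bash
python3 st.py
```

```text
t 7.8 TCP in fixture [-0.1589 -0.0012  0.0264] force fix [0.2 0.1 5.6] mom [0.27 0.05 0.05] w 0.275 yaw -25.94 tilt [ 2.8e-03  8.0e-04 -1.0e+00]
```

Request:
send_rows:
  series: "-0.05 -0.3 0.1 0 0 0 -1;-0.1 -0.6 0.1 0 0 0 -1;-0.1 -0.9 0.1 0 0 0 -1;-0.1 -1.2 0.1 0 0 0 -1;-0.1 -1.5 0.1 0 0 0 -1;-0.1 -1.5 0.1 0 0 0 -1;-0.1 -1.5 0.1 0 0 0 -1"

```text
time_s: 8.38
position: [0.6202, 0.0228, 0.0264]
tcp_rot: [0.001, 0.975, -0.224, 0.001]
force: [-4.0, -8.2, 8.5]
grip_width: 0.272
```

```bash
python3 st.py
```

```text
t 8.3833 TCP in fixture [-0.1457 -0.0008  0.0264] force fix [-9.1 -0.   8.5] mom [0.16 1.12 0.03] w 0.272 yaw -25.91 tilt [ 0.0024 -0.0017 -1.    ]
```

Request:
send_rows:
  series: "0 -0.3 0.08 0 0 0 -1;0 -0.5 0.08 0 0 0 -1;0 -0.7 0.08 0 0 0 -1;0 -0.75 0.08 0 0 0 -1;0 -0.75 0.08 0 0 0 -1;0 -0.75 0.08 0 0 0 -1"

```text
time_s: 8.88
position: [0.6222, 0.0267, 0.0264]
tcp_rot: [0.003, 0.975, -0.224, 0.001]
force: [-6.2, -12.4, 9.8]
grip_width: 0.27
```

```bash
python3 st.py
python3 - <<'E'
from h import *
a=r.camera("scene")[185:250,345:435];b=r.camera("side")[190:290,185:315]
f=lambda x,k:cv2.resize(x,None,fx=k,fy=k,interpolation=cv2.INTER_CUBIC)
A=f(a,6);o=np.zeros((600,800,3),np.uint8);o[:A.shape[0],:A.shape[1]]=A
w=r.camera("wrist");W=f(w[0:200,220:420],1.2);o[:W.shape[0],550:550+W.shape[1]]=W
B=f(b,2);o[395:595,:B.shape[1]]=B;cv2.imwrite("pics/s5.png",o)
E
```

```text
t 8.8833 TCP in fixture [-0.1414 -0.0009  0.0264] force fix [-13.9   0.1   9.8] mom [0.2  1.44 0.01] w 0.27 yaw -25.88 tilt [ 2.0e-04 -5.2e-03 -1.0e+00]
```

View pics/s5.png

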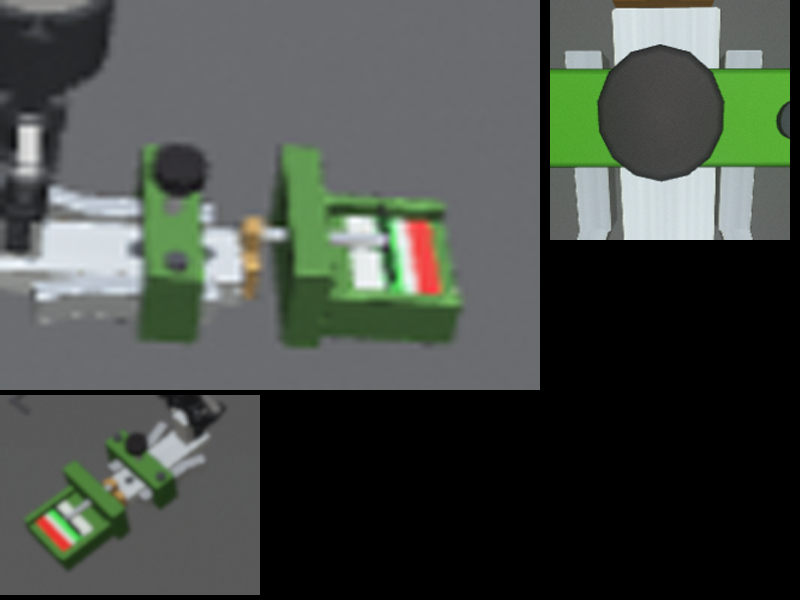

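The nose is through the bridge and against the stop, and the pointer is at or in the green at about (390,250). I need an enlarged view to judge how deep.

Run:
```python
from h import *
a=r.camera("scene")[212:240,395:425];b=r.camera("side")[225:275,195:245]
f=lambda x,k:cv2.resize(x,None,fx=k,fy=k,interpolation=cv2.INTER_NEAREST)
o=np.zeros((400,800,3),np.uint8);A=f(a,13);B=f(b,8);o[:A.shape[0],:A.shape[1]]=A;o[:,400:]=B;cv2.imwrite("pics/s6.png",o)
```

```text
(no output)
```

View pics/s6.png

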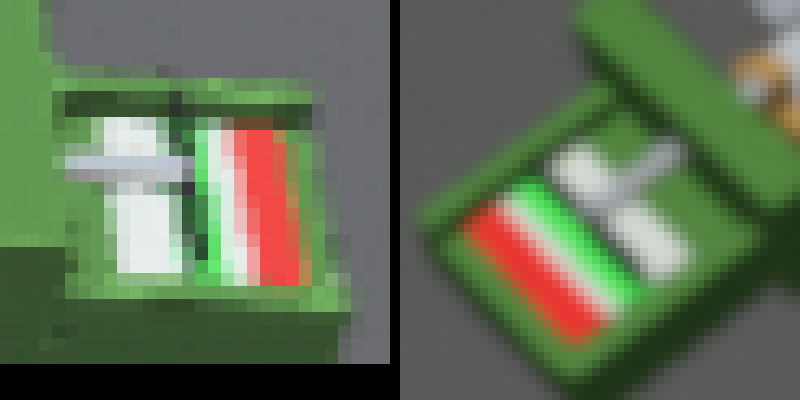

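Scaled between the green's end (about 218) and red (about 243), the pointer at about 187 reads roughly 10.5 mm. It's already in the green. I'll push about 2 mm more to centre it and take out the 0.3° tilt.

Request:
send_rows:
  series: "0 -0.3 0.05 0.3 0 0 -1;0 -0.45 0.05 0.6 0 0 -1;0 -0.52 0.05 0.6 0 0 -1;0 -0.52 0.05 0.6 0 0 -1;0 -0.52 0.05 0.6 0 0 -1;0 -0.52 0.05 0.6 0 0 -1;0 -0.52 0.05 0.6 0 0 -1;0 -0.52 0.05 0.6 0 0 -1"

```text
time_s: 9.8
position: [0.6228, 0.0283, 0.0264]
tcp_rot: [-0.0, 0.975, -0.224, 0.001]
force: [-6.0, -13.3, 9.1]
grip_width: 0.275
```

```bash
python3 st.py
python3 - <<'E'
from h import *
a=r.camera("scene")[200:245,330:425];b=r.camera("scene")[212:240,395:425]
f=lambda x,k:cv2.resize(x,None,fx=k,fy=k,interpolation=cv2.INTER_NEAREST)
o=np.zeros((600,720,3),np.uint8);B=f(b,13)[:280];o[:280,:390]=B[:280];A=f(a,7);o[282:282+A.shape[0],:A.shape[1]]=A;cv2.imwrite("pics/s7.png",o)
E
python3 st.py
```

```text
t 9.8 TCP in fixture [-0.1397 -0.0008  0.0264] force fix [-14.6  -0.4   9.1] mom [ 0.01  2.05 -0.11] w 0.275 yaw -25.85 tilt [ 1.9e-03  4.0e-04 -1.0e+00]
t 9.9 TCP in fixture [-0.1397 -0.0008  0.0263] force fix [-14.4   0.4   7.6] mom [ 0.04  2.03 -0.1 ] w 0.271 yaw -25.85 tilt [ 1.8e-03  4.0e-04 -1.0e+00]
```

View pics/s7.png

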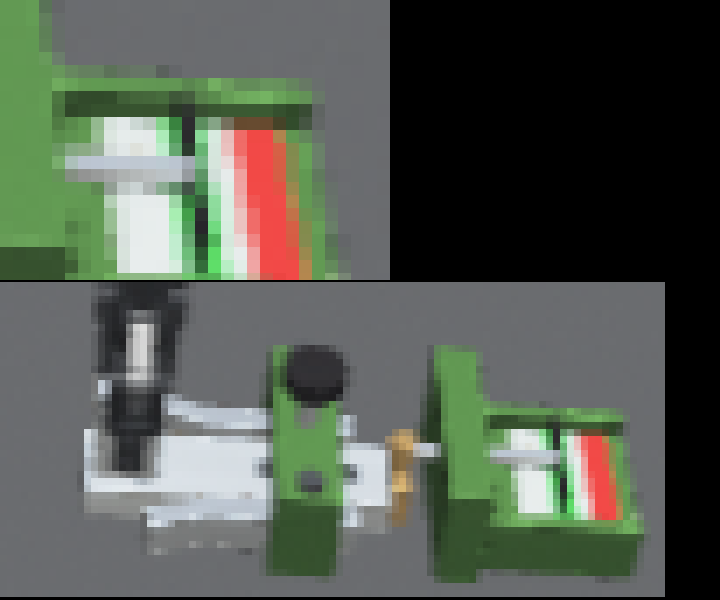

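The pointer at (200,210) now has green on both sides, clear of the red. The bracket lies flat under the bridge and against the stop, and the pose is steady. Handing in.

```bash
python3 - <<'E'
from h import *
print(r.job_done())
E
python3 st.py
```

```text
the job is handed in; nothing more can be done
None
the job is handed in; nothing more can be done
```

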